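# Present the truffle dish to the guest's side

### The arm

A 6-joint arm with a two-finger parallel gripper is mounted at the origin on the work surface. World frame = base frame: x ahead of the robot, y to its left, z up, the work surface at z = 0. Lengths are in m, angles in degrees, forces in N, time in s.
With the tool pointing down it reaches from about 0.35 to 0.725 m from the base axis. Payload 4.3 kg.
Tool frame: the origin (TCP) lies midway between the tips of the shut fingers; the grasp point (between the pads) lies 19 mm behind it (robot.tcp_to_grasp is the distance from the TCP to the grasp point, in m); z points along the fingers, y is the line along which they close (so a half turn about z gives the same grasp; the last joint's range is limited). The gripper opens to 85 mm and grips with 20 to 120 N. Pads are 22 mm wide; open, the fingers measure 114 mm over their backs; the gripper's body (76 mm by 85 mm) begins 54 mm behind the grasp point. The pads swing forward as they close: fully open they stand 13 mm farther back than shut.
Start: joints at [65.644, 21.618, 4.641, 73.018, 0, 83.68], TCP at [0.178, 0.547, 0.231] pointing down, gripper open.
Joint ranges: [-156.06, 156.06], [-48.1, 94.91], [-58.44, 69.94], [-101.28, 121.22], [-78.64, 73.56], [-180, 180]. Speed limits (degrees/s): [147.25, 147.25, 180, 180, 180, 180].

### API

Orientations are given as a 3x3 rotation matrix whose columns are the frame's x, y, z axes.
In Python, from workcell import robot gives the robot as it stands.
- The arm moves only by the tool send_rows, never from a script. Its argument "increments" is a list of rows, each a list of 3 entries, a list of its own where there are three numbers: the shift along the world's x, y, z each as a share of 75 cm, from -1 to 1, then the turn, a rotation vector about the world's x, y, z each as a share of 45 degrees, from -1 to 1, then the closure, from 0 (fully open) to 1 (shut). A call has 1 to 8 rows; each row is the pose to reach, as a shift and turn from the pose commanded when the call began; what a row does not reach only later rows make up. A row lasts 1/12 s, in which the tool goes at most 41.7 mm and 7.16 degrees, less where a joint would pass 70% of its speed; a pose out of reach is approached as far as the arm can. A call with a number of a shift or a turn outside -1 to 1 is refused whole. A call with a gripper value outside its range is refused whole. The fingers move at their own pace and stop on an object; "newtons" is the grip in N (left out, the last holds). Time passes only in rows, so rows that repeat a pose let the fingers close. It gives the time, the measured TCP pose, the force, the opening and the grip force at its end, in the units of the state.
- robot.observe(): the state, without advancing time (a new reading comes with each control period).
- robot.camera(name): name is "side" or "top"; returns a dict with "pixels" (420x560x3 uint8, red, green, blue), "depth" (420x560 float32, m along the optical axis (not along the pixel's ray), 0 where there is no reading), "camera_matrix" (3x3 intrinsics, pixels), "dist" ([k1, k2, p1, p2, k3] as OpenCV has them; the pictures are not rectified), "pose" (4x4, takes a point from camera to world coordinates). Camera axes: x right, y down, z forward; pixel columns grow to the right and rows downward; lengths in m; the calibration is good to about 2 mm. A picture is of the moment at which its call begins.
- robot.sign_off(): hands the job in; it is judged then, once.
Trained networks look in a picture, given as the dict that the camera call returned (one of the last four; its "shot" number tells which), for a name from the list of things; names that differ only in an ending like _2 or _b are one class to them, and where a whole thing is asked for, a point or a joint stands for the part that bears it (a point fixed in the world has none). Each returns a list of dicts, best first, with "p" (0 to 1); they miss things now and then, are a little off and sometimes report something else, mostly with a low value. They report only what shows in the picture. A call takes as long as a camera call.
- robot.recognise(picture, query): "xyz" ([x, y, z] in m, in world coordinates, good to about 4 mm: the middle of the surface that is visible of it).
The state is a dict: "time_s": time; "joints": joint angles; "joint_vel": joint speeds; "joint_torque": joint torques, N m; "tcp_pos": TCP position; "eef_rot": TCP orientation; "contact_force": force on the tool from outside, world axes, zero at the start; "ft_torque": the same for the moment, N m; "grip_width": finger opening in m; "gripper_force": force on a finger pad.
Only numpy, scipy, OpenCV 4.12 (cv2) and the standard library are available. Lean on these libraries where they do the work, as an engineer would, in place of code of your own. Each camera call takes 0.05 s, during which the arm holds its last target. There are 200 camera calls.

### The job

Lift the green dish by the wooden grip of its arched handle straight up off its dark mat, and only then, in the air, give it a quarter turn so that its orange tab points at the red cup (the red cup marks the guest's side and may stand on either side of the dish; the other side has a green cup). Keep the dish level and the gold truffle in its middle all the way, and leave everything else where it is. Finish while holding the dish still and level over the middle of its mat, with its underside about 10 cm above the counter, and do not put it down.

Things in the scene. Friction and masses are not known exactly. Their poses are not given: they have to be found in the camera images.
- dish: Sage-green round dish, 135 mm across, rim 33 mm high, 0.26 kg, standing on the mat, with an arched handle. Origin: centre of its underside. x points from the middle to the orange tab on the rim (24 mm wide, end 89 mm out, 29 mm up), at first roughly away from the robot; y along the handle's bar; z up. Inside, a 10 degree cone falls to the middle (10 mm above the underside): a ball rolls if it is tipped or jerked.
- dish_grip (a point): Centre of the pale wooden grip on top of the arched handle, 100 mm above the dish's underside, straight above its middle. The grip is 70 mm long along the dish's y axis, 16 mm thick along its x axis (grasp across this) and 18 mm high; the arch's posts stand 68 mm either side of the middle. The space below it is open down to the truffle, whose top is 58 mm below this point.
- truffle_center (a point): Centre of the loose gold truffle, a hard ball 32 mm across, 20 g, resting in the middle of the dish under the handle.
- mat: Dark square rubber mat, 200 x 200 x 4 mm, fixed to the counter. Origin: its middle, at counter height. z up, x away from the robot (turned up to 0.3 rad).
- red_cup: Red open cup, 80 mm across the rim and 95 mm high, loose, standing on the counter left or right of the mat, about 0.2 m from the dish's middle. Origin: centre of its underside.
- green_cup: Green open cup of the same size, standing on the side of the dish opposite to the red cup. Origin: centre of its underside.
- matcha_bowl: Bystander: olive bowl 90 mm across, 50 mm high, beyond the mat. Origin: centre of its underside.
- sugar_pot: Bystander: small white sugar cup 60 mm across, 50 mm high, beyond the mat. Origin: centre of its underside.
- syrup: Bystander: amber bottle with orange label, 60 mm across, 190 mm high, far to the left. Origin: centre of its underside.
- milk_carton: Bystander: red milk carton 90 x 90 x 200 mm, far to the right. Origin: centre of its underside.
- teaspoon: Bystander: steel teaspoon 140 mm long lying to the right, near the robot. Origin: under its middle.

How it is judged:
By the outcome, as a careful person would: the job done as asked, in the order asked, and still so for the second after the job is handed in, while the arm keeps its last pose, push and grip.
It also fails if it takes over 37 s, if anything falls off the work surface, if the arm or the gripper's body presses on something with over 40 N, if the wrist force passes 120 N, or if a joint passes its speed limit or range.

## Working session

There is one attempt and no reset: what is moved stays moved. The work goes in short steps, Python scripts to look and compute and a tool call to move; the robot and the scene stay as the last step left them, time stands still between calls to the robot, and variables do not carry over. Pictures are saved under pics/ and viewed, at most 10 in all, crops included, and the job is handed in when it is done.

Besides the shell and the picture viewer there is one more tool, called after "Call:" in YAML: its name, and indented under it one key for each argument. send_rows: Moves the arm, as the interface text tells. Its arguments: {"type":"object","properties":{"increments":{"type":"array"},"newtons":{"type":"number"}},"required":["increments"]}

```bash
mkdir -p pics; ls; cat > h.py <<'E'
import numpy as np, cv2
from workcell import robot
def save(c,n): cv2.imwrite(f'pics/{n}.png',cv2.cvtColor(c['pixels'],cv2.COLOR_RGB2BGR))
def world(c):
    K=np.array(c['camera_matrix']);h,w=c['depth'].shape
    uv=np.stack(np.meshgrid(np.arange(w),np.arange(h)),-1).reshape(-1,1,2).astype(float)
    n=cv2.undistortPoints(uv,K,np.array(c['dist'])).reshape(h,w,2)
    d=c['depth'][...,None]; P=np.concatenate([n*d,d],-1); T=np.array(c['pose'])
    return P@T[:3,:3].T+T[:3,3]
E
python3 - <<'E'
from h import *
for cam in ('top','side'):
    c=robot.camera(cam); save(c,cam+'0')
    for q in ('dish','dish_grip','truffle_center','mat','red_cup','green_cup','matcha_bowl','sugar_pot'):
        print(cam,q,[(np.round(r['xyz'],3).tolist(),round(r['p'],2)) for r in robot.recognise(c,q)[:2]])
s=robot.observe(); print({k:np.round(s[k],3).tolist() for k in ('time_s','tcp_pos','eef_rot','grip_width','contact_force')})
E
```

```text
pics
top dish [([0.542, 0.061, 0.028], 0.62)]
top dish_grip []
top truffle_center []
top mat []
top red_cup [([0.516, 0.285, 0.032], 0.96), ([0.717, -0.011, 0.017], 0.17)]
top green_cup [([0.538, -0.17, 0.021], 0.66)]
top matcha_bowl [([0.709, 0.142, 0.023], 0.65)]
top sugar_pot [([0.717, -0.014, 0.016], 0.57)]
side dish [([0.54, 0.067, 0.033], 0.94)]
side dish_grip [([0.543, 0.068, 0.03], 0.79), ([0.543, 0.057, 0.042], 0.28)]
side truffle_center [([0.544, 0.058, 0.043], 0.55)]
side mat [([0.503, 0.011, 0.004], 0.82), ([0.717, 0.152, 0.036], 0.27)]
side red_cup [([0.514, 0.26, 0.066], 0.76)]
side green_cup [([0.535, -0.167, 0.063], 0.97), ([0.512, 0.261, 0.066], 0.6)]
side matcha_bowl [([0.717, 0.154, 0.036], 0.81), ([0.541, 0.068, 0.033], 0.72)]
side sugar_pot [([0.715, -0.012, 0.033], 0.68)]
{'time_s': 0.9, 'tcp_pos': [0.178, 0.547, 0.231], 'eef_rot': [[-0.951, 0.31, 0.0], [0.31, 0.951, 0.0], [-0.0, 0.0, -1.0]], 'grip_width': 0.085, 'contact_force': [-0.287, 0.374, -0.754]}
```

View pics/top0.png

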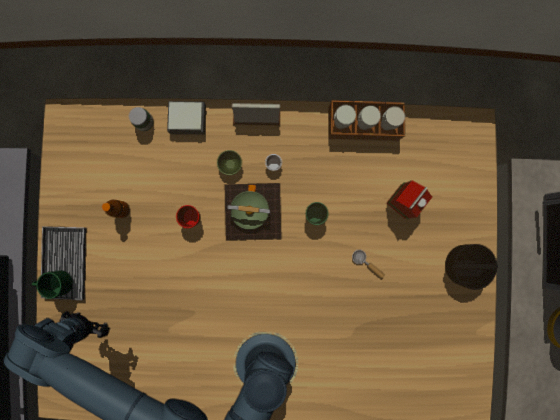

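View pics/side0.png

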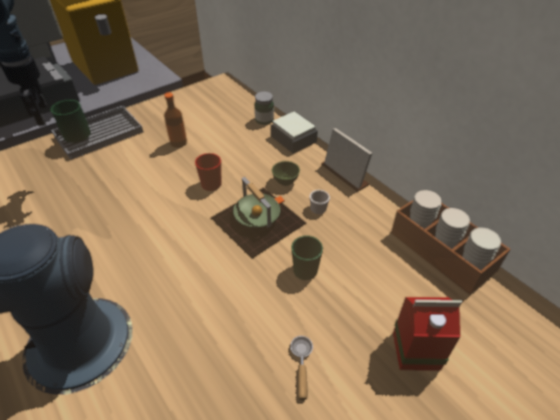

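The top view shows the dish at (250,211) on the mat, its tab at (252,188) pointing away from the robot. The red cup is on the left (188,216), which is +y, and the green cup is on the right (316,213). Next I measure the grip, tab, mat and cup geometry.

```bash
python3 - <<'E'
from h import *
for cam in ('top','side'):
    c=robot.camera(cam);W=world(c);hsv=cv2.cvtColor(c['pixels'],cv2.COLOR_RGB2HSV).astype(int)
    R=np.linalg.norm(W[...,:2]-[.542,.062],axis=-1)
    ok=c['depth']>0
    m=ok&(R<.1)&(W[...,2]>.085)&(W[...,2]<.13)
    p=W[m]; print(cam,'bar n',len(p))
    if len(p)>5:
        print('  mean',p.mean(0).round(4),'min',p.min(0).round(3),'max',p.max(0).round(3))
        vx,vy,x0,y0=cv2.fitLine(p[:,:2].astype(np.float32),cv2.DIST_HUBER,0,.001,.001).ravel(); print('  bar angle',np.degrees(np.arctan2(vy,vx)))
        s=(p[:,0]-p[:,0].mean())*vx+(p[:,1]-p[:,1].mean())*vy; print('  len',np.ptp(s), 'mid',p[:,:2].mean(0)+ (s.min()+s.max())/2*np.array([vx,vy]))
    t=ok&(R<.12)&(R>.055)&(hsv[...,0]<16)&(hsv[...,1]>170)&(hsv[...,2]>110)&(W[...,2]>.015)&(W[...,2]<.06)
    print('  tab',t.sum(),W[t].mean(0).round(4) if t.any() else '')
    dk=(ok&(R<.18)&(abs(W[...,2])<.013)&(hsv[...,2]<75)).astype(np.uint8)
    p=W[dk>0][:,:2].astype(np.float32); print('  mat',cv2.minAreaRect(p))
    rim=ok&(R<.08)&(W[...,2]>.025)&(W[...,2]<.05)
    if rim.any(): print('  rim', cv2.minEnclosingCircle(W[rim][:,:2].astype(np.float32)))
    for n,(a,b) in {'red':(.514,.27),'green':(.536,-.168)}.items():
        q=ok&(np.hypot(W[...,0]-a,W[...,1]-b)<.07)&(W[...,2]>.08)
        print('  ',n,q.sum(),cv2.minEnclosingCircle(W[q][:,:2].astype(np.float32)) if q.any() else '')
    im=cv2.cvtColor(c['pixels'],cv2.COLOR_RGB2BGR)
    x,y=(250,211) if cam=='top' else (258,210)
    cv2.imwrite(f'pics/{cam}c.png',cv2.resize(im[y-40:y+40,x-50:x+50],None,fx=6,fy=6,interpolation=cv2.INTER_CUBIC))
E
```

```text
top bar n 176
  mean [0.5446 0.0671 0.1102] min [0.534 0.001 0.092] max [0.556 0.135 0.127]
  bar angle 84.95593
  len 0.1359938162264155 mid [0.54467352 0.06790918]
  tab 21 [0.6197 0.057  0.0365]
  mat ((0.5774630308151245, 0.06771168112754822), (0.2712441086769104, 0.21892616152763367), 1.1315416097640991)
  rim ((0.5468987226486206, 0.07582182437181473), 0.07698182016611099)
   red 109 ((0.5161318182945251, 0.2748008370399475), 0.04024282470345497)
   green 104 ((0.5340969562530518, -0.1632823944091797), 0.040430013090372086)
side bar n 271
  mean [0.5416 0.0586 0.1069] min [ 0.532 -0.006  0.085] max [0.556 0.136 0.117]
  bar angle 85.81122
  len 0.1425142240912326 mid [0.5420329  0.06494417]
  tab 29 [0.6205 0.0575 0.0358]
  mat ((0.5752592086791992, 0.05291622132062912), (0.2658553719520569, 0.19135548174381256), 2.050776958465576)
  rim ((0.5490909218788147, 0.06419770419597626), 0.07305609434843063)
   red 240 ((0.5160393118858337, 0.27257072925567627), 0.04142313078045845)
   green 322 ((0.5340560674667358, -0.1652189940214157), 0.041811078786849976)
```

View pics/topc.png

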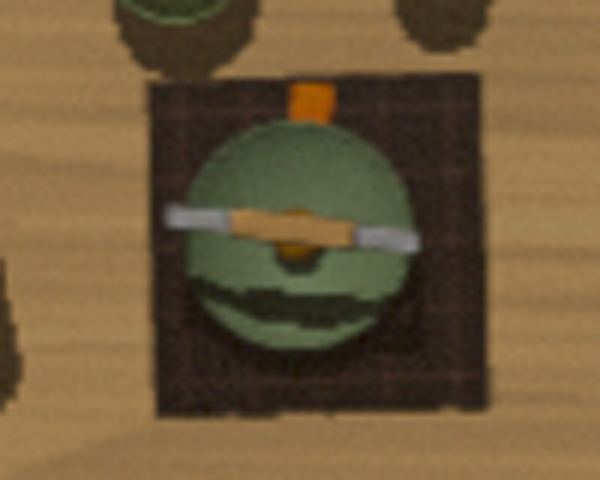

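The crop shows the wooden grip at about (292,228), the tab at (312,103), and mat corners at (148,85), (480,75), (490,410) and (157,415). I'll project those corners and refine the grip.

```bash
python3 - <<'E'
from h import *
c=robot.camera('top');W=world(c);K=np.array(c['camera_matrix']);T=np.array(c['pose'])
px=np.array([(148,85),(480,75),(490,410),(157,415)],float)/6+[200,171]-.42
n=cv2.undistortPoints(px.reshape(-1,1,2),K,np.array(c['dist'])).reshape(-1,2)
r=np.c_[n,np.ones(4)]@T[:3,:3].T
P=T[:3,3]+r*((.004-T[2,3])/r[:,2])[:,None]
print(P.round(4)); print('c',P.mean(0),'sides',[np.linalg.norm(P[i]-P[i-1]).round(3) for i in range(4)])
m=P.mean(0)
d=P[0]+P[1]-P[2]-P[3];print('yaw mat',np.degrees(np.arctan2(d[1],d[0])))
for cam in ('top','side'):
    if cam=='side': c=robot.camera('side');W=world(c)
    hsv=cv2.cvtColor(c['pixels'],cv2.COLOR_RGB2HSV).astype(int)
    w=(np.linalg.norm(W[...,:2]-[.543,.066],axis=-1)<.06)&(W[...,2]>.09)&(W[...,2]<.13)&(hsv[...,1]>70)&(hsv[...,0]<30)
    p=W[w];print(cam,len(p),p.mean(0).round(4),np.ptp(p,0).round(3),((p.max(0)+p.min(0))/2).round(4))
print('cup az from mat c',np.degrees(np.arctan2(.2735-m[1],.516-m[0])))
E
```

```text
[[ 0.6336  0.1589  0.004 ]
 [ 0.6434 -0.0386  0.004 ]
 [ 0.4444 -0.0482  0.004 ]
 [ 0.4376  0.1489  0.004 ]]
c [0.53976371 0.05526863 0.004     ] sides [np.float64(0.196), np.float64(0.198), np.float64(0.199), np.float64(0.197)]
yaw mat 2.8339958780277303
top 105 [0.5447 0.067  0.1114] [0.02  0.071 0.029] [0.5441 0.0664 0.1085]
side 151 [0.5416 0.065  0.11  ] [0.023 0.088 0.022] [0.5435 0.0731 0.1062]
cup az from mat c 96.21458186842197
```

Call:
send_rows:
  increments:
    - [[0.03,-0.04,0],[0,0,-0.115],0]
    - [[0.06,-0.08,0],[0,0,-0.23],0]
    - [[0.09,-0.12,0],[0,0,-0.345],0]
    - [[0.12,-0.16,0],[0,0,-0.46],0]
    - [[0.15,-0.2,0],[0,0,-0.575],0]
    - [[0.18,-0.24,0],[0,0,-0.69],0]
    - [[0.21,-0.28,0],[0,0,-0.805],0]
    - [[0.24,-0.32,0],[0,0,-0.92],0]

```text
time_s: 1.77
tcp_pos: [0.3588, 0.3053, 0.2316]
eef_rot: [[-0.505, 0.863, 0.001], [0.863, 0.505, 0.0], [0.0, 0.001, -1.0]]
contact_force: [0.9, -0.3, 0.1]
grip_width: 0.0854
gripper_force: 0.0
```

Call:
send_rows:
  increments:
    - [[0.03,-0.04,0],[0,0,-0.115],0]
    - [[0.06,-0.08,0],[0,0,-0.23],0]
    - [[0.09,-0.12,0],[0,0,-0.345],0]
    - [[0.12,-0.16,0],[0,0,-0.46],0]
    - [[0.15,-0.2,0],[0,0,-0.575],0]
    - [[0.18,-0.24,0],[0,0,-0.69],0]
    - [[0.215,-0.28,0],[0,0,-0.76],0]
    - [[0.247,-0.321,0],[0,0,-0.802],0]

```text
time_s: 2.43
tcp_pos: [0.5444, 0.0643, 0.2315]
eef_rot: [[0.099, 0.995, 0.001], [0.995, -0.099, 0.0], [0.0, 0.001, -1.0]]
contact_force: [0.9, 0.6, -0.5]
grip_width: 0.0855
gripper_force: 0.0
```

Call:
send_rows:
  increments:
    - [[0,0,-0.02],[0,0,0],0]
    - [[0,0,-0.05],[0,0,0],0]
    - [[0,0,-0.08],[0,0,0],0]
    - [[0,0,-0.095],[0,0,0],0]
    - [[0,0,-0.1],[0,0,0],0]

```text
time_s: 2.85
tcp_pos: [0.5415, 0.0658, 0.1538]
eef_rot: [[0.097, 0.995, -0.004], [0.995, -0.097, -0.0], [-0.0, -0.004, -1.0]]
contact_force: [-0.2, -0.2, -0.7]
grip_width: 0.0854
gripper_force: 0.0
```

```bash
python3 - <<'E'
from h import *
s=robot.observe(); R=s['eef_rot']; print(s['time_s'],s['tcp_pos'],np.degrees(np.arctan2(R[1][1],R[0][1])),np.round(s['joints'],1))
c=robot.camera('side'); 
im=cv2.cvtColor(c['pixels'],cv2.COLOR_RGB2BGR)[140:260,180:340]
cv2.imwrite('pics/s1.png',cv2.resize(im,None,fx=5,fy=5,interpolation=cv2.INTER_CUBIC))
E
```

```text
2.85 [0.54154818 0.06579682 0.15383779] -5.55206620119007 [ 0.3 20.4 -8.8 61.   0.  95.8]
```

View pics/s1.png

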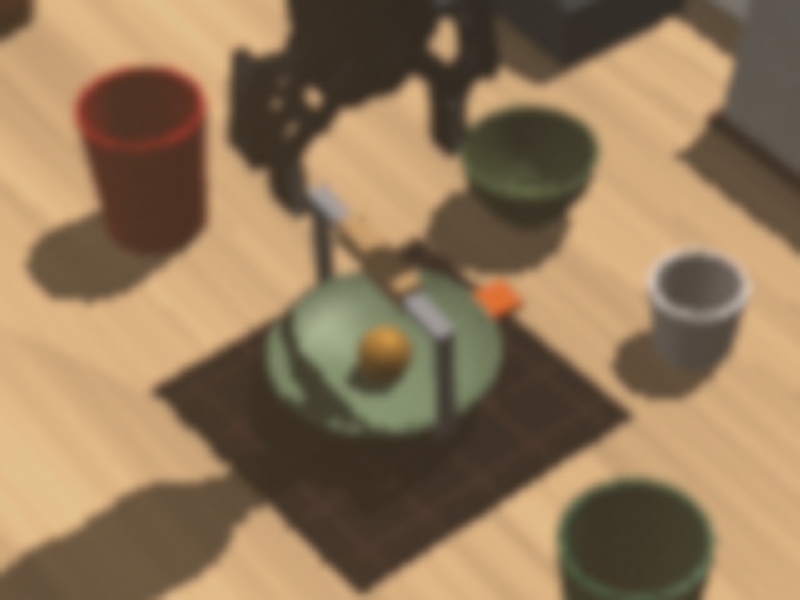

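The open fingers, at about (290,190) and (450,130), straddle the grip from above, and the truffle sits in the middle at (385,350). Descending.

Call:
send_rows:
  increments:
    - [[0,0,-0.015],[0,0,0],0]
    - [[0,0,-0.035],[0,0,0],0]
    - [[0,0,-0.055],[0,0,0],0]
    - [[0,0,-0.075],[0,0,0],0]
    - [[0,0,-0.09],[0,0,0],0]
    - [[0,0,-0.094],[0,0,0],0]
    - [[0,0,-0.094],[0,0,0],0]
    - [[0,0,-0.094],[0,0,0],0]

```text
time_s: 3.57
tcp_pos: [0.5441, 0.0661, 0.0869]
eef_rot: [[0.096, 0.995, 0.002], [0.995, -0.096, 0.0], [0.0, 0.002, -1.0]]
contact_force: [0.5, -0.2, 0.4]
grip_width: 0.0855
gripper_force: 0.0
```

```bash
python3 - <<'E'
from h import *
c=robot.camera('side'); 
im=cv2.cvtColor(c['pixels'],cv2.COLOR_RGB2BGR)[140:260,180:340]
cv2.imwrite('pics/s2.png',cv2.resize(im,None,fx=5,fy=5,interpolation=cv2.INTER_CUBIC))
E
```

```text
(no output)
```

View pics/s2.png

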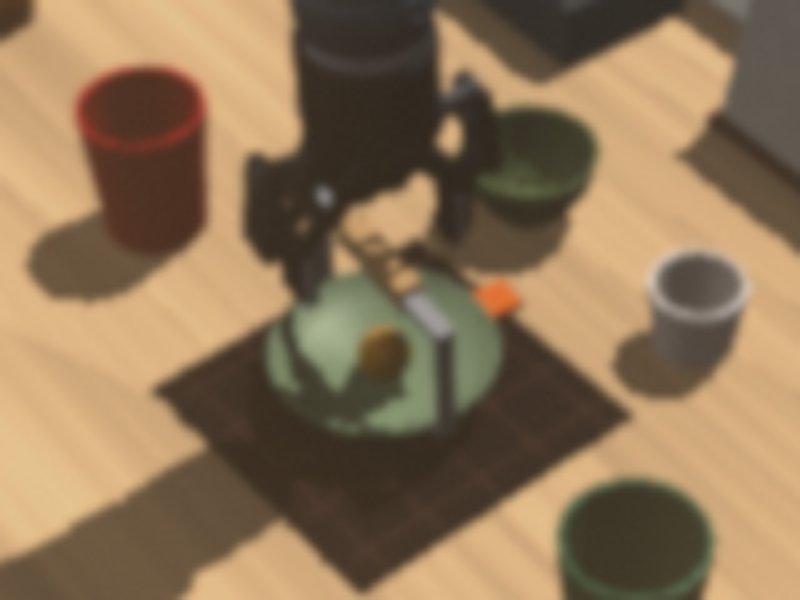

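The fingers are around the grip, one on each side, and nothing has been disturbed. Closing gently.

Call:
send_rows:
  increments:
    - [[0,0,0],[0,0,0],0.3]
    - [[0,0,0],[0,0,0],0.5]
    - [[0,0,0],[0,0,0],0.6]
    - [[0,0,0],[0,0,0],0.68]
    - [[0,0,0],[0,0,0],0.72]
    - [[0,0,0],[0,0,0],0.76]
    - [[0,0,0],[0,0,0],0.8]
    - [[0,0,0],[0,0,0],0.84]
  newtons: 30

```text
time_s: 4.28
tcp_pos: [0.5437, 0.066, 0.086]
eef_rot: [[0.096, 0.995, 0.001], [0.995, -0.096, -0.0], [0.0, 0.001, -1.0]]
contact_force: [1.2, -0.1, 0.3]
grip_width: 0.0155
gripper_force: 31.8
```

Call:
send_rows:
  increments:
    - [[0,0,0],[0,0,0],0.9]
    - [[0,0,0],[0,0,0],1]
    - [[0,0,0],[0,0,0],1]
    - [[0,0,0],[0,0,0],1]
    - [[0,0,0],[0,0,0],1]
    - [[0,0,0],[0,0,0],1]
  newtons: 60

```text
time_s: 4.78
tcp_pos: [0.5437, 0.066, 0.0861]
eef_rot: [[0.096, 0.995, 0.001], [0.995, -0.096, -0.0], [0.0, 0.001, -1.0]]
contact_force: [2.1, -0.1, 0.5]
grip_width: 0.0154
gripper_force: 58.9
```

Call:
send_rows:
  increments:
    - [[0,0,0.001],[0,0,0],1]
    - [[0,0,0.003],[0,0,0],1]
    - [[0,0,0.006],[0,0,0],1]
    - [[0,0,0.01],[0,0,0],1]
    - [[0,0,0.015],[0,0,0],1]
    - [[0,0,0.021],[0,0,0],1]
    - [[0,0,0.028],[0,0,0],1]
    - [[0,0,0.035],[0,0,0],1]

```text
time_s: 5.45
tcp_pos: [0.5433, 0.066, 0.1127]
eef_rot: [[0.096, 0.995, 0.0], [0.995, -0.096, -0.0], [0.0, 0.0, -1.0]]
contact_force: [-0.4, 0.3, -3.5]
grip_width: 0.0153
gripper_force: 58.5
```

Call:
send_rows:
  increments:
    - [[0,0,0.007],[0,0,0],1]
    - [[0,0,0.014],[0,0,0],1]
    - [[0,0,0.021],[0,0,0],1]
    - [[0,0,0.028],[0,0,0],1]
    - [[0,0,0.035],[0,0,0],1]
    - [[0,0,0.042],[0,0,0],1]
    - [[0,0,0.049],[0,0,0],1]
    - [[0,0,0.056],[0,0,0],1]

```text
time_s: 6.12
tcp_pos: [0.5433, 0.066, 0.1546]
eef_rot: [[0.096, 0.995, 0.0], [0.995, -0.096, -0.0], [-0.0, 0.0, -1.0]]
contact_force: [0.8, -0.7, -2.9]
grip_width: 0.0149
gripper_force: 58.5
```

Call:
send_rows:
  increments:
    - [[0,0,0.007],[0,0,0],1]
    - [[0,0,0.014],[0,0,0],1]
    - [[0,0,0.021],[0,0,0],1]
    - [[0,0,0.027],[0,0,0],1]
    - [[0,0,0.032],[0,0,0],1]
    - [[0,0,0.035],[0,0,0],1]
    - [[0,0,0.037],[0,0,0],1]
    - [[0,0,0.037],[0,0,0],1]

```text
time_s: 6.78
tcp_pos: [0.5434, 0.066, 0.1821]
eef_rot: [[0.096, 0.995, 0.0], [0.995, -0.096, -0.0], [0.0, 0.0, -1.0]]
contact_force: [0.1, -0.2, -3.8]
grip_width: 0.0151
gripper_force: 58.5
```

```bash
python3 - <<'E'
from h import *
c=robot.camera('side'); s=robot.observe(); print(s['time_s'],s['tcp_pos'],s['contact_force'],s['ft_torque'])
im=cv2.cvtColor(c['pixels'],cv2.COLOR_RGB2BGR)[130:250,180:340]
cv2.imwrite('pics/s3.png',cv2.resize(im,None,fx=5,fy=5,interpolation=cv2.INTER_CUBIC))
E
```

```text
6.8333 [0.54330292 0.0660323  0.18183566] [-0.64811059 -0.70011662 -3.4483956 ] [0.00684884 0.028298   0.02642095]
```

View pics/s3.png

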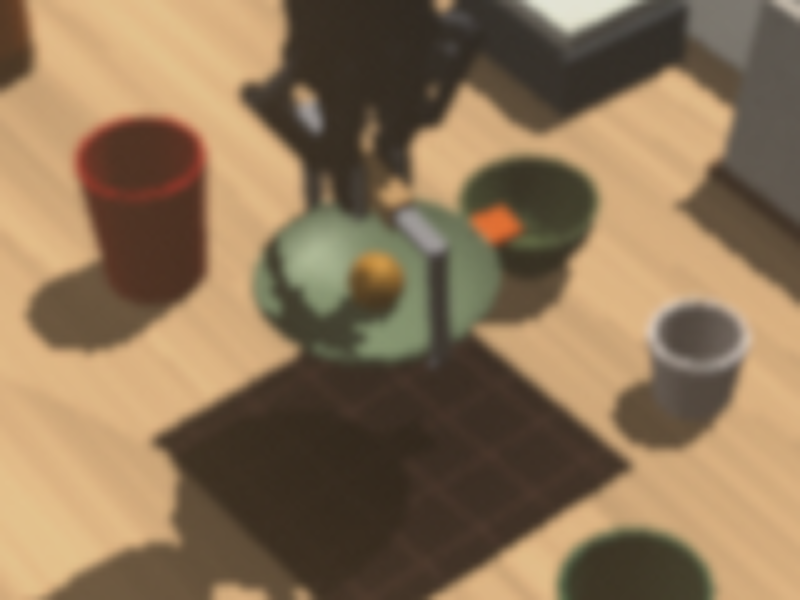

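The dish is up and level with the truffle centred at (376,282). Now the turn, counterclockwise toward the red cup.

Call:
send_rows:
  increments:
    - [[0,0,0],[0,0,0.01],1]
    - [[0,0,0],[0,0,0.03],1]
    - [[0,0,0],[0,0,0.06],1]
    - [[0,0,0],[0,0,0.1],1]
    - [[0,0,0],[0,0,0.15],1]
    - [[0,0,0],[0,0,0.21],1]
    - [[0,0,0],[0,0,0.28],1]
    - [[0,0,0],[0,0,0.36],1]

```text
time_s: 7.5
tcp_pos: [0.5432, 0.066, 0.1817]
eef_rot: [[-0.189, 0.982, -0.0], [0.982, 0.189, -0.0], [0.0, -0.0, -1.0]]
contact_force: [-0.9, 0.1, -3.0]
grip_width: 0.015
gripper_force: 58.5
```

Call:
send_rows:
  increments:
    - [[0,0,0],[0,0,0.08],1]
    - [[0,0,0],[0,0,0.16],1]
    - [[0,0,0],[0,0,0.24],1]
    - [[0,0,0],[0,0,0.32],1]
    - [[0,0,0],[0,0,0.4],1]
    - [[0,0,0],[0,0,0.48],1]
    - [[0,0,0],[0,0,0.56],1]
    - [[0,0,0],[0,0,0.64],1]

```text
time_s: 8.17
tcp_pos: [0.5432, 0.066, 0.1817]
eef_rot: [[-0.639, 0.769, -0.0], [0.769, 0.639, 0.0], [0.0, -0.0, -1.0]]
contact_force: [0.4, -0.2, -3.0]
grip_width: 0.0151
gripper_force: 58.5
```

Call:
send_rows:
  increments:
    - [[0,0,0],[0,0,0.08],1]
    - [[0,0,0],[0,0,0.16],1]
    - [[0,0,0],[0,0,0.24],1]
    - [[0,0,0],[0,0,0.32],1]
    - [[0,0,0],[0,0,0.4],1]
    - [[0,0,0],[0,0,0.48],1]
    - [[0,0,0],[0,0,0.56],1]
    - [[0,0,0],[0,0,0.64],1]

```text
time_s: 8.83
tcp_pos: [0.5432, 0.066, 0.1817]
eef_rot: [[-0.931, 0.366, -0.0], [0.366, 0.931, 0.0], [0.0, -0.0, -1.0]]
contact_force: [-0.2, -1.0, -3.5]
grip_width: 0.0149
gripper_force: 58.5
```

Call:
send_rows:
  increments:
    - [[0,0,0],[0,0,0.08],1]
    - [[0,0,0],[0,0,0.16],1]
    - [[0,0,0],[0,0,0.24],1]
    - [[0,0,0],[0,0,0.32],1]
    - [[0,0,0],[0,0,0.39],1]
    - [[0,0,0],[0,0,0.45],1]
    - [[0,0,0],[0,0,0.5],1]
    - [[0,0,0],[0,0,0.54],1]

```text
time_s: 9.5
tcp_pos: [0.5432, 0.066, 0.1816]
eef_rot: [[-0.999, -0.048, -0.0], [-0.048, 0.999, 0.0], [0.0, 0.0, -1.0]]
contact_force: [0.5, -0.9, -3.9]
grip_width: 0.0152
gripper_force: 58.5
```

Call:
send_rows:
  increments:
    - [[0,0,0],[0,0,0.025],1]
    - [[0,-0.001,0],[0,0,0.035],1]
    - [[-0.001,-0.003,0],[0,0,0.04],1]
    - [[-0.002,-0.006,0],[0,0,0.04],1]
    - [[-0.003,-0.009,0],[0,0,0.04],1]
    - [[-0.004,-0.012,0],[0,0,0.04],1]
    - [[-0.004,-0.014,0],[0,0,0.04],1]
    - [[-0.004,-0.015,0],[0,0,0.04],1]

```text
time_s: 10.17
tcp_pos: [0.5403, 0.0544, 0.1819]
eef_rot: [[-0.997, -0.076, 0.0], [-0.076, 0.997, 0.0], [-0.0, 0.0, -1.0]]
contact_force: [-0.3, 0.3, -4.0]
grip_width: 0.0153
gripper_force: 58.5
```

Call:
send_rows:
  increments:
    - [[0,0,0],[0,0,0],1]
    - [[0,0,0],[0,0,0],1]
    - [[0,0,0],[0,0,0],1]
    - [[0,0,0],[0,0,0],1]
    - [[0,0,0],[0,0,0],1]
    - [[0,0,0],[0,0,0],1]

```text
time_s: 10.67
tcp_pos: [0.5403, 0.0549, 0.1818]
eef_rot: [[-0.997, -0.076, -0.0], [-0.076, 0.997, 0.0], [-0.0, 0.0, -1.0]]
contact_force: [-0.1, -0.2, -2.7]
grip_width: 0.0147
gripper_force: 58.5
```

```bash
python3 - <<'E'
from h import *
s=robot.observe(); R=s['eef_rot']; print(s['time_s'],s['tcp_pos'],np.degrees(np.arctan2(R[1][1],R[0][1])),s['contact_force'])
for cam in ('side','top'):
    c=robot.camera(cam);W=world(c);hsv=cv2.cvtColor(c['pixels'],cv2.COLOR_RGB2HSV).astype(int)
    D=np.linalg.norm(W[...,:2]-[.54,.055],axis=-1);ok=c['depth']>0
    t=ok&(D<.13)&(D>.05)&(hsv[...,0]<16)&(hsv[...,1]>170)&(hsv[...,2]>90)&(W[...,2]>.09)&(W[...,2]<.16)
    print(cam,'tab',t.sum(),W[t].mean(0).round(4) if t.any() else '')
    g=ok&(D<.09)&(hsv[...,0]>35)&(hsv[...,0]<75)&(hsv[...,1]>40)&(W[...,2]>.09)&(W[...,2]<.16)
    rim=g&(W[...,2]>.122)
    print(' green z',np.percentile(W[g][:,2],[1,50,99]).round(4) if g.any() else '', cv2.minEnclosingCircle(W[g][:,:2].astype(np.float32)) if g.any() else '')
    for q in ('truffle_center','dish'): print('  ',q,[(np.round(r['xyz'],3).tolist(),round(r['p'],2)) for r in robot.recognise(c,q)[:2]])
    if cam=='side':
        im=cv2.cvtColor(c['pixels'],cv2.COLOR_RGB2BGR)[130:250,180:340]
        cv2.imwrite('pics/s4.png',cv2.resize(im,None,fx=5,fy=5,interpolation=cv2.INTER_CUBIC))
E
```

```text
10.6667 [0.54029616 0.05485908 0.18182283] 94.37786927486461 [-0.12821906 -0.16829145 -2.74753578]
side tab 16 [0.5307 0.1333 0.1318]
 green z [0.1112 0.1184 0.1342] ((0.5409247279167175, 0.04819886013865471), 0.06572313606739044)
   truffle_center []
   dish [([0.534, 0.055, 0.122], 0.66), ([0.533, -0.165, 0.066], 0.54)]
top tab 0 
 green z [0.1149 0.1248 0.1378] ((0.5307696461677551, 0.0037000065203756094), 0.04038894921541214)
   truffle_center []
   dish []
```

View pics/s4.png

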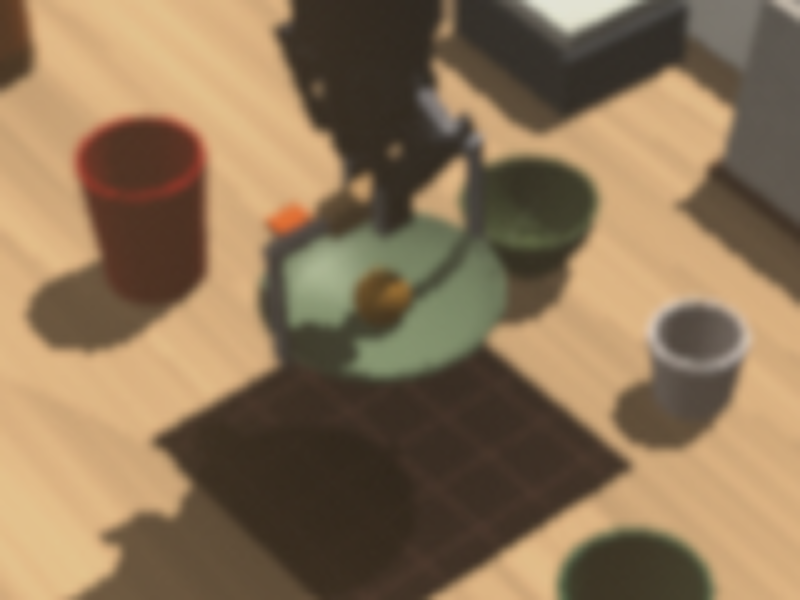

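The tab at (290,220) now points at the red cup: measured azimuth is about 97°, against 96° to the cup. The dish is level and over the mat's middle with its underside at about 0.10 m, and the truffle is centred at (382,298). Handing in.

```bash
python3 -c "
from workcell import robot
print(robot.sign_off())"
```

```text
the job is handed in; nothing more can be done
None
```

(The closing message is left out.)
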